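# Clamp a sample vial with a winged knob beside a splash panel

### The job

Stand the sample vial upright in the nest of the metal clamping fixture and let go of it, then turn the winged knob clockwise until its jaw holds the vial finger-tight against the sprung pad: firmly held, with about 10 N, but never crushed. Be gentle with the thin splash panel beside the wings, leave the things round the work where they are, and leave the knob set.

Things in the scene. Friction and masses are not known exactly. Their poses are not given: they have to be found in the camera images.
- vial_mid (a point): Centre of the loose vial, 36 mm above its foot, z up along it. Upright, round, body 20 mm in diameter, screw cap 23 mm in diameter and 16 mm tall on top, 72 mm tall in all, about 80 g; the only vial standing loose on the table.
- vial: The same vial, origin at the centre of its foot. Set well it is held by the jaw with 6 to 15 N, 10 N is best; above 22 N it is crushed.
- nest (a point): Where to stand the vial, on the nest floor, 6 mm above the table. x: level, from jaw to backstop; y: level, away from the splash panel; z up. Knob axis at x = -41, y = -14 mm. Rails at y = +-12.5 mm, 10 mm tall, x from -9 to 25 mm. At the start the lane is free from x = -14 mm (jaw) to at least +12.5 mm (pad); jaw and pad 16 mm wide, tops 36 mm above this floor.
- fixture: Fixed aluminium plate 148 x 104 x 6 mm with knob, gear housing, jaw, panel, nest and, beyond the nest, a backstop with a sprung pad (3.5 N/mm, no preload, travel 9 mm). Origin on the knob's axis at table height, axes as nest. The backstop is screwed down anywhere in its slots: pad face at x = 53.5 to 62.5 mm, different each time, so the knob angle of the bite is not known and must be felt.
- knob_grip (a point): Centre of the wings of the black knob, on its upright axis, 65 mm above the table. The wings are a flat upright plate 56 mm long, 8 mm thick, 53 to 77 mm above the table, on a stem over a hub whose top is at 40 mm. Wing direction in nest's xy: angle 0.6 minus the joint value, counter-clockwise from +x. Wide fingers meet panel or vial here: open to about 40 mm to straddle and to release.
- knob_turn (a joint): Knob angle, rad; 0 at the start, grows clockwise from above (tightening) to 2.0. Stays where left. The jaw moves 14 mm per rad. Free drag about 0.25 N m. The jaw bites the vial against the pad at some 0.5 to 1.2; from there each newton on the vial adds 0.014 N m: at the right 10 N the torque is 0.14 N m above the free drag, 0.2 rad past the first bite. Nothing else stops it from crushing.
- jaw: Flat steel jaw between knob and nest, driven along +x of nest by the knob through a gear; face 16 mm wide, 12 to 42 mm above the table. Origin at table height under the middle of its face.
- splash_panel: Thin upright sheet-steel panel on the fixture beside the knob, 64 mm long, 3 mm thick, top 78 mm above the table. Origin on the knob's axis at table height (not in the sheet), axes as nest: the sheet spans x = -40 to +24 mm, near face at y = -38 mm, 10 mm outside the sweep of the wings. It stands a light touch, not a push of 10 N.
- tape_roll: A roll of tape lying flat, 100 x 98 x 25 mm, a bystander; origin at the centre of its underside.
- marker: A marker pen lying on the table, 135 mm long, 17 mm thick, a bystander; origin at the centre of its underside.
Not all that is in view belongs to the job. What is meant by the vial is not purple or yellow, and is the smaller of those in its own colour.

How it is judged:
On the way, in this order (a step that is already met when the one before it is completed fails the run):
1. the vial stands in the nest, let go, with the jaw not yet pressing on it (x of vial_mid in the frame of nest between -0.01 and 0.022 m and y of vial_mid in the frame of nest between -0.005 and 0.005 m and z of vial_mid in the frame of nest between 0.032 and 0.0395 m and angle between vial_mid's own z axis and vertical below 0.09 rad and contact force between the fingers and vial below 0.1 N and contact force between jaw and vial below 2 N and value of joint knob_turn below 0.6 rad), for 0.2 s.
2. the jaw presses the vial with 6 to 15 N (x of vial_mid in the frame of nest between -0.01 and 0.022 m and y of vial_mid in the frame of nest between -0.005 and 0.005 m and z of vial_mid in the frame of nest between 0.032 and 0.0395 m and angle between vial_mid's own z axis and vertical below 0.09 rad and contact force between jaw and vial between 6 and 15 N), for 0.2 s.
At the end, for the whole second after the job is handed in: The vial stands upright (within 5 degrees) on the floor of the nest between the rails (within 5 mm of the lane's middle), at rest, and the set jaw alone holds it with 6 to 15 N, the hand withdrawn (all of step 2 and linear speed of vial below 0.01 m/s); the robot touches nothing.
It fails at once if the vial is crushed: the jaw presses it with more than 22 N (contact force between jaw and vial above 22 N).
It fails at once if the splash panel is pushed with more than 10 N (contact force between splash_panel and anything else above 10 N).
It fails at once if the tape roll or the marker is moved by more than 30 mm (distance of any of tape_roll, marker from where it was at the start of the episode above 0.03 m).
It also fails if it takes over 53 s, if anything falls off the work surface, if the arm or the gripper's body presses on something with over 40 N, if the wrist force passes 120 N, or if a joint passes its speed limit or range.

### The arm

A 7-joint arm with a two-finger parallel gripper is mounted at the origin on a cart in front of the work surface, level with it; the furniture and walls round the work are solid. World frame = base frame: x ahead of the robot, y to its left, z up, the work surface at z = 0. Lengths are in m, angles in rad, forces in N, time in s.
With the tool pointing down it reaches from about 0.375 to 0.925 m from the base axis. Payload 3.1 kg.
Tool frame: the origin (TCP) lies between the finger pads; the fingertips stand 19 mm ahead of it and the grasp point (between the pads) is the TCP; z points along the fingers, y is the line along which they close (so a half turn about z gives the same grasp; the last joint's range is limited). The gripper opens to 85 mm and grips with 20 to 120 N. Pads are 22 mm wide; open, the fingers measure 114 mm over their backs; the gripper's body (76 mm by 85 mm) begins 54 mm behind the grasp point. The pads swing forward as they close: fully open they stand 13 mm farther back than shut.
Start: joints at [1.15, 0.383, 0.044, 1.598, -0.018, 1.161, -0.05], TCP at [0.206, -0.616, 0.25] pointing down, gripper open.
Joint ranges: [-2.61, 2.61], [-0.41, 2.15], [-1.48, 1.57], [0, 2.5], [-1.57, 4.71], [0.05, 1.97], [-2.85, 2.85]. Speed limits (rad/s): [2.79, 2.79, 3.14, 3.14, 3.14, 3.14, 3.14].

### API

Orientations are given as a unit quaternion [x, y, z, w].
In Python, from bench import move_ptp, movel, move_j, move_gripper, pause, inverse_kinematics, read_camera, camera_params, MotionError, sign_off, look_for, tip_of, read_time_s, read_qpos, read_joint_vel, read_effort, read_eef_pos, read_tcp_rot, read_ft_force, read_ft_torque, read_finger_gap, read_grasp_force gives the robot as it stands. Calls block until the motion is done:
- move_ptp(position, orientation): joint-space move of the TCP to a pose.
- movel(position, orientation=None, speed=0.15): straight line of the TCP; orientation=None keeps the orientation; speed is the mean speed in m/s.
- move_j(angles): joint-space move.
- move_gripper(opening, effort=None): finger opening in m; effort is the grip in N (None keeps the last); returns when the fingers have stopped.
- pause(seconds).
- inverse_kinematics(position, orientation): joint angles nearest the present ones, or None.
- read_camera(name): name is "scene" or "side" or "wrist"; returns the picture (420x560x3 uint8, red, green, blue); there is no depth.
- camera_params(name): a dict with "K" (3x3 intrinsics, pixels), "camera_from_world" (4x4, takes a point from world to camera coordinates). Camera axes: x right, y down, z forward; pixel columns grow to the right and rows downward; lengths in m; the calibration is good to about 2 mm. The wrist camera is an equidistant fisheye: a pixel r from the principal point sees the ray r / f radians off the axis. A picture is of the moment at which its call begins: read the wrist's pose just before it. camera_params takes no time and is no camera call; for the wrist camera it gives the pose at the moment of the call.
A pose or a line that the arm cannot do raises MotionError and nothing moves.
- sign_off(): hands the job in; it is judged then, once.
Trained networks look in the newest picture that a camera, given by its name, has taken for a name from the list of things; names that differ only in an ending like _2 or _b are one class to them, and where a whole thing is asked for, a point or a joint stands for the part that bears it (a point fixed in the world has none). Each returns a list of dicts, best first, with "confidence" (0 to 1); they miss things now and then, are a little off and sometimes report something else, mostly with a low value. They report only what shows in the picture. A call takes as long as a camera call. They do not tell look-alikes from the thing itself.
- look_for(camera, name): "at" ([column, row] in pixels, amid what is visible of it).
- tip_of(camera, name): "at" ([column, row] in pixels: a listed point, or the origin of a listed thing).
Readings, each from a call of its own:
- read_time_s(): time.
- read_qpos(): joint angles.
- read_joint_vel(): joint speeds.
- read_effort(): joint torques, N m.
- read_eef_pos(): TCP position.
- read_tcp_rot(): TCP orientation.
- read_ft_force(): force on the tool from outside, world axes, zero at the start.
- read_ft_torque(): the same for the moment, N m.
- read_finger_gap(): finger opening in m.
- read_grasp_force(): force on a finger pad.
Only numpy, scipy, OpenCV 4.12 (cv2) and the standard library are available. Lean on these libraries where they do the work, as an engineer would, in place of code of your own. Each camera call takes 0.05 s, during which the arm holds its last target. There are 200 camera calls.

## Working session

There is one attempt and no reset: what is moved stays moved. The work goes in short steps, each a Python script; the robot and the scene stay as the last script left them, time stands still between calls to the robot, and variables do not carry over. Pictures are saved under pics/ and viewed, at most 10 in all, crops included, and the job is handed in when it is done.

```bash
ls; mkdir -p pics; cat > h.py <<'E'
import numpy as np, cv2
from bench import *
def snap(n,f=None):
    im=read_camera(n)
    if f: cv2.imwrite('pics/'+f,im[:,:,::-1])
    return im
def ray(cam,px,P=None):
    P=P or camera_params(cam); K=np.array(P["K"]); T=np.array(P["camera_from_world"])
    d=np.linalg.inv(K)@np.array([px[0],px[1],1.])
    if cam=="wrist":
        r=np.hypot(d[0],d[1]); d=np.array([d[0]/r*np.sin(r),d[1]/r*np.sin(r),np.cos(r)])
    R=T[:3,:3]; return -R.T@T[:3,3], R.T@d/np.linalg.norm(d)
def onz(cam,px,z,P=None):
    o,d=ray(cam,px,P); return o+d*(z-o[2])/d[2]
def tri(rs):
    A=np.zeros((3,3));b=np.zeros(3)
    for o,d in rs:
        M=np.eye(3)-np.outer(d,d);A+=M;b+=M@o
    return np.linalg.solve(A,b)
E
python3 - <<'E'
from h import *
print(read_time_s(),read_tcp_rot())
a=snap('scene','s0.png');b=snap('side','d0.png')
for c in('scene','side'):
    for n in('vial','fixture','knob_grip','jaw','splash_panel','tape_roll','marker','nest','vial_mid'):
        print(c,n,[(np.round(x['at']).tolist(),round(x['confidence'],2)) for x in tip_of(c,n)][:4], [(np.round(x['at']).tolist(),round(x['confidence'],2)) for x in look_for(c,n)][:5] if n=='vial' else '')
print(read_time_s())
E
```

```text
pics
0.0 [ 9.86996661e-01  1.60735126e-01 -2.82439336e-04 -1.31580779e-03]
scene vial [([267.0, 301.0], 0.98), ([251.0, 278.0], 0.72), ([223.0, 290.0], 0.58)] [([287.0, 259.0], 0.97), ([268.0, 283.0], 0.91), ([220.0, 274.0], 0.78), ([251.0, 262.0], 0.7)]
scene fixture [([354.0, 217.0], 0.89)] 
scene knob_grip [([360.0, 188.0], 0.51)] 
scene jaw [([354.0, 220.0], 0.61)] 
scene splash_panel [([355.0, 215.0], 0.61)] 
scene tape_roll [([187.0, 233.0], 0.79)] 
scene marker [([196.0, 320.0], 0.94)] 
scene nest [([354.0, 221.0], 0.71)] 
scene vial_mid [([221.0, 274.0], 0.91), ([249.0, 263.0], 0.85), ([278.0, 254.0], 0.63), ([267.0, 283.0], 0.6)] 
side vial [([212.0, 239.0], 0.82), ([230.0, 250.0], 0.74), ([239.0, 234.0], 0.72), ([236.0, 217.0], 0.46)] [([228.0, 231.0], 0.83), ([208.0, 223.0], 0.69), ([238.0, 223.0], 0.48), ([236.0, 198.0], 0.42)]
side fixture [([298.0, 316.0], 0.59)] 
side knob_grip [([301.0, 293.0], 0.56)] 
side jaw [] 
side splash_panel [([239.0, 210.0], 0.19)] 
side tape_roll [([300.0, 210.0], 0.85)] 
side marker [([278.0, 304.0], 0.54), ([217.0, 206.0], 0.53)] 
side nest [([280.0, 307.0], 0.93)] 
side vial_mid [([214.0, 222.0], 0.87), ([240.0, 224.0], 0.75), ([236.0, 210.0], 0.46)] 
1.1
```

```bash
python3 - <<'E'
from h import *
a=cv2.imread('pics/s0.png');b=cv2.imread('pics/d0.png')
A=cv2.resize(a[140:360,150:440],(800,607))[:600];cv2.imwrite('pics/s0c.png',A)
B=cv2.resize(b[170:370,170:436],(798,600));cv2.imwrite('pics/d0c.png',B)
for c,n,px in [('scene','fix',(354,217)),('side','fix',(298,316)),('side','nest',(280,307)),('scene','nest',(354,221)),('scene','tape',(187,233)),('scene','mk',(196,320))]: print(c,n,onz(c,px,0).round(3))
for p in [(267,301),(251,278),(223,290)]: print(onz('scene',p,0).round(3))
for p in [(212,239),(230,250),(239,234),(236,217)]: print(onz('side',p,0).round(3))
E
```

```text
scene fix [0.544 0.009 0.   ]
side fix [ 0.553 -0.005 -0.   ]
side nest [0.527 0.032 0.   ]
scene nest [0.534 0.019 0.   ]
scene tape [0.704 0.349 0.   ]
scene mk [0.484 0.444 0.   ]
[0.449 0.311 0.   ]
[0.516 0.304 0.   ]
[0.519 0.366 0.   ]
[0.447 0.31  0.   ]
[0.478 0.252 0.   ]
[0.515 0.306 0.   ]
[0.528 0.381 0.   ]
```

View pics/s0c.png

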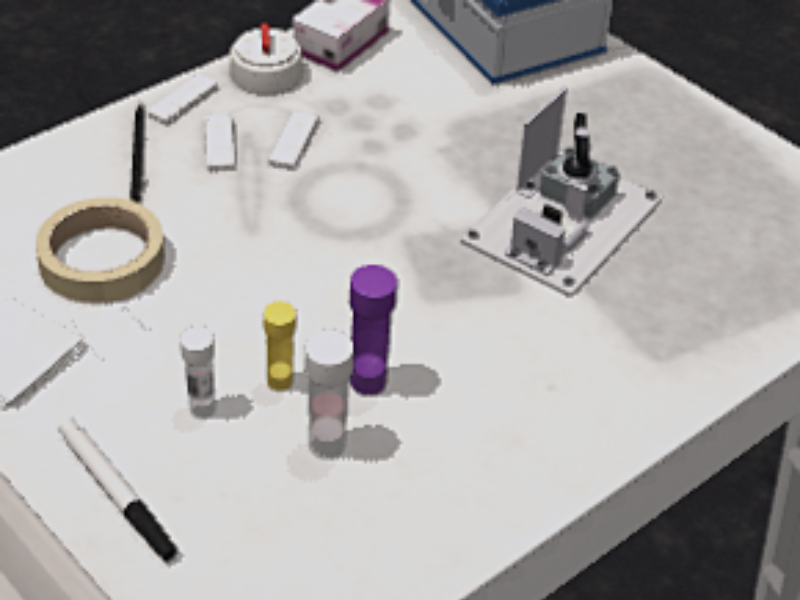

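View pics/d0c.png

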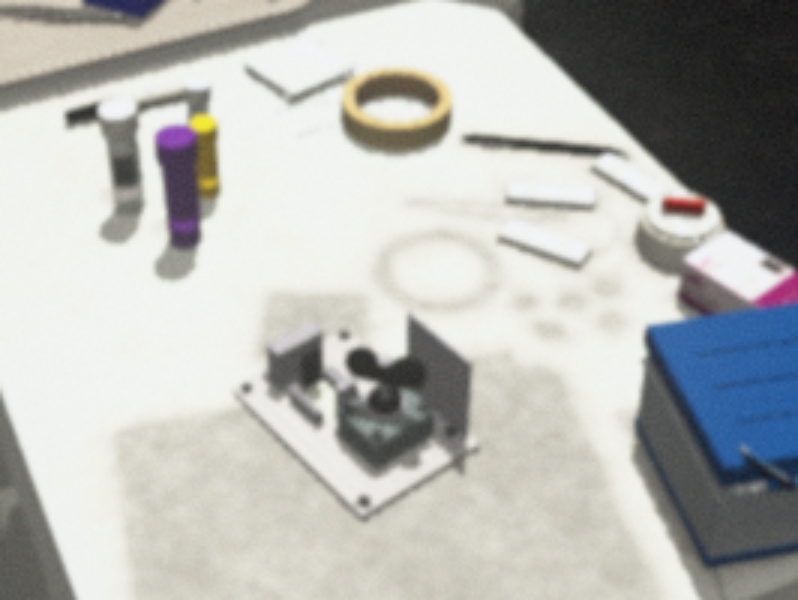

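Scene crop: there are four look-alikes, given here as full-picture pixels. They are purple (284,270), yellow (251,268), large white (268,285) and small white (222,283). The target is the small white one, near world (0.52, 0.37). The fixture is at about (0.55, 0.00), with nest x pointing near +y. Next I'll get a closer look with the wrist camera at both places.

```bash
cat >> h.py <<'E'
from scipy.spatial.transform import Rotation as Rn
def Q(a):
    "tool down, tool y at world yaw a"
    y=np.array([np.cos(a),np.sin(a),0]);z=np.array([0,0,-1.]);x=np.cross(y,z)
    return Rn.from_matrix(np.c_[x,y,z]).as_quat().tolist()
def tips(c,n,f=tip_of): return [(np.round(x['at'],1).tolist(),round(x['confidence'],2)) for x in f(c,n)][:4]
E
python3 - <<'E'
from h import *
for a in (16,196):
    for p in ([.53,.03,.3],[.52,.37,.25]):
        q=inverse_kinematics(p,Q(np.radians(a))); print(a,p,None if q is None else np.round(q,2))
q=[inverse_kinematics([.53,.03,.3],Q(np.radians(a))) for a in (16,196)]
a=[16,196][int(np.argmin([9 if x is None else abs(x[6]) for x in q]))]
move_ptp([.53,.0,.28],Q(np.radians(a)))
P=camera_params('wrist');print(a,read_eef_pos(),read_time_s(),np.round(ray('wrist',(280.1,210.1))[0],3))
snap('wrist','w1.png')
for n,z in (('fixture',0),('nest',.006),('knob_grip',.065),('jaw',0),('splash_panel',0)):
    t=tips('wrist',n); print(n,t,[onz('wrist',x[0],z,P).round(4).tolist() for x in t])
move_ptp([.51,.34,.25],Q(np.radians(a)))
P=camera_params('wrist')
snap('wrist','w2.png')
for n,z in (('vial',0),('vial_mid',.036)):
    t=tips('wrist',n); print(n,t,[onz('wrist',x[0],z,P).round(4).tolist() for x in t])
print(read_time_s())
A=cv2.imread('pics/w1.png');B=cv2.imread('pics/w2.png')
cv2.imwrite('pics/w12.png',cv2.resize(np.r_[A,B],(800,1200))[:,:])
E
```

```text
16 [0.53, 0.03, 0.3] [ 0.51  0.18 -0.71  1.8   0.12  1.21  0.04]
16 [0.52, 0.37, 0.25] [ 0.17  0.7  -1.24  1.59  0.67  1.35 -0.88]
196 [0.53, 0.03, 0.3] [-1.3   0.35  1.41  1.87 -0.36  1.24 -2.64]
196 [0.52, 0.37, 0.25] [ 0.17  0.7  -1.24  1.59  0.67  1.35  2.26]
16 [ 0.53014207 -0.00179918  0.27979779] 3.575 [0.511 0.065 0.403]
fixture [([294.9, 185.4], 0.93)] [[0.5508, -0.0029, 0.0]]
nest [([281.1, 157.0], 0.87)] [[0.524, 0.0275, 0.006]]
knob_grip [([294.1, 200.7], 0.9)] [[0.5482, -0.0082, 0.065]]
jaw [([282.8, 166.5], 0.5)] [[0.5295, 0.016, 0.0]]
splash_panel [] []
vial [([298.5, 164.6], 0.98), ([235.0, 245.4], 0.81), ([275.7, 212.5], 0.74), ([219.0, 194.4], 0.56)] [[0.5263, 0.3662, 0.0], [0.4795, 0.2494, 0.0], [0.5166, 0.3038, 0.0], [0.4457, 0.3069, 0.0]]
vial_mid [([297.7, 172.8], 0.92), ([275.8, 219.6], 0.83), ([216.8, 206.1], 0.77), ([234.6, 257.6], 0.63)] [[0.5246, 0.3614, 0.036], [0.5164, 0.3059, 0.036], [0.4507, 0.3031, 0.036], [0.4836, 0.2497, 0.036]]
5.3167
```

```bash
python3 - <<'E'
from h import *
A=cv2.imread('pics/w1.png')[100:260,190:390];B=cv2.imread('pics/w2.png')[110:270,190:390]
cv2.imwrite('pics/c12.png',np.c_[cv2.resize(A,(400,320),interpolation=2),cv2.resize(B,(400,320),interpolation=2)])
E
```

```text
Traceback (most recent call last):
cv2.error: OpenCV(4.12.0) /io/opencv/modules/imgcodecs/src/loadsave.cpp:1058: error: (-215:Assertion failed) image.channels() == 1 || image.channels() == 3 || image.channels() == 4 in function 'imwrite_'
```

```bash
python3 - <<'E'
from h import *
A=cv2.imread('pics/w1.png')[100:260,190:390];B=cv2.imread('pics/w2.png')[110:270,190:390]
cv2.imwrite('pics/c12.png',np.hstack([cv2.resize(A,(400,320),interpolation=2),cv2.resize(B,(400,320),interpolation=2)]))
E
```

```text
(no output)
```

View pics/c12.png

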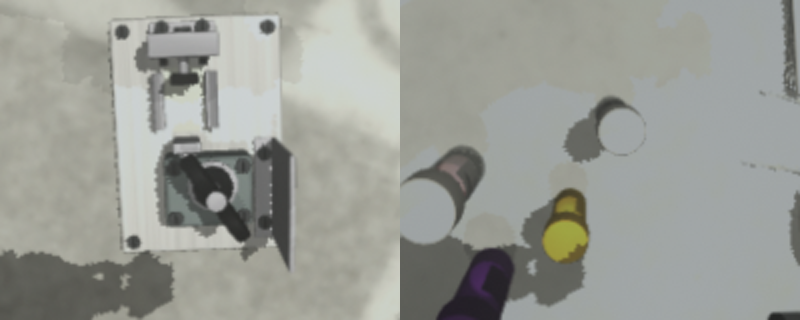

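The left half shows the fixture: rails round the nest at full-picture (281,152), knob (297,195), panel on the right, backstop at the top. The right half shows the small white vial's cap at (300,176), separate from the yellow vial at (273,230) and the large white one at the left. The choice is confirmed, so I'll grasp it and re-measure the fixture with the vial in hand.

```bash
python3 - <<'E'
from h import *
a=np.radians(16)
P=None
# plate yaw from w1 corners: set pose analytically from TCP->camera offset of same orientation
Pn=camera_params('wrist'); 
import copy
P1=dict(K=Pn['K'],camera_from_world=np.array(Pn['camera_from_world']).copy())
T=P1['camera_from_world']; d=np.array([.53014207,-.00179918,.27979779])-np.array(read_eef_pos())
T[:3,3]=T[:3,3]-T[:3,:3]@d
c=[onz('wrist',p,.006,P1) for p in ((245,109),(251,225),(329,106))]
print(np.round(c,4),np.degrees(np.arctan2(*(c[0]-c[1])[1::-1])),np.degrees(np.arctan2(*(c[0]-c[2])[1::-1])))
move_ptp([.543,.302,.2],Q(a)); move_gripper(.05,30)
P=camera_params('wrist'); im=snap('wrist','w3.png')
for n,z in (('vial',0),('vial_mid',.036)):
    t=tips('wrist',n); print(n,t,[onz('wrist',x[0],z,P).round(4).tolist() for x in t])
g=cv2.cvtColor(im,cv2.COLOR_RGB2GRAY)
h=cv2.HoughCircles(cv2.GaussianBlur(g,(3,3),0),cv2.HOUGH_GRADIENT,1,20,param1=60,param2=15,minRadius=8,maxRadius=22)
if h is not None: print([(x.round(1).tolist(),onz('wrist',x[:2],.072,P).round(4).tolist()) for x in h[0][:6]])
print(read_time_s())
E
```

```text
[[ 0.4662  0.0724  0.006 ]
 [ 0.5109 -0.067   0.006 ]
 [ 0.5627  0.1042  0.006 ]] 107.77028232920921 -161.78310328656087
vial [([253.4, 184.5], 0.84), ([276.7, 128.3], 0.78), ([209.2, 222.3], 0.78), ([189.1, 163.8], 0.71)] [[0.515, 0.3045, 0.0], [0.5221, 0.3655, 0.0], [0.4801, 0.2525, 0.0], [0.4452, 0.3077, 0.0]]
vial_mid [([180.1, 169.2], 0.86), ([249.0, 190.6], 0.85), ([278.5, 131.5], 0.76), ([199.2, 240.4], 0.55)] [[0.4465, 0.3075, 0.036], [0.5135, 0.3051, 0.036], [0.5245, 0.3636, 0.036], [0.4791, 0.2448, 0.036]]
[([278.5, 131.5, 13.800000190734863], [0.5243, 0.3643, 0.072]), ([153.5, 178.5, 21.399999618530273], [0.435, 0.3018, 0.072]), ([208.5, 223.5, 12.5], [0.4892, 0.2772, 0.072]), ([246.5, 198.5, 15.600000381469727], [0.5144, 0.3064, 0.072]), ([181.5, 258.5, 20.299999237060547], [0.4725, 0.239, 0.072]), ([191.5, 163.5, 12.100000381469727], [0.4643, 0.3221, 0.072])]
6.2917
```

```bash
python3 - <<'E'
from h import *
a=np.radians(18)
move_ptp([.524,.364,.12],Q(a)); movel([.524,.364,.062],Q(a),speed=.12)
move_gripper(0.0,30); print('gap',read_finger_gap(),read_grasp_force(),read_eef_pos())
movel([.524,.364,.2],Q(a),speed=.2)
print('gap',read_finger_gap(),read_grasp_force())
move_ptp([.543,-.037,.2],Q(a))
P=camera_params('wrist');print(read_eef_pos())
im=snap('wrist','w4.png')
for n,z in (('fixture',0),('nest',.006),('knob_grip',.065),('jaw',0),('splash_panel',0),('vial_mid',.19)):
    t=tips('wrist',n); print(n,t,[onz('wrist',x[0],z,P).round(4).tolist() for x in t])
np.save('P4.npy',P,allow_pickle=True)
print(read_time_s())
cv2.imwrite('pics/c4.png',cv2.resize(im[20:320,130:430,::-1],(600,600),interpolation=2))
E
```

```text
gap 0.021122397404953405 29.48421545171186 [0.52456451 0.3647682  0.06328818]
gap 0.021378542530351523 29.37409692975052
[ 0.543264   -0.03490564  0.20014079]
fixture [([296.2, 165.1], 0.77)] [[0.5502, -0.0018, 0.0]]
nest [([284.5, 128.8], 0.93)] [[0.5275, 0.029, 0.006]]
knob_grip [([300.9, 179.2], 0.94)] [[0.5516, -0.005, 0.065]]
jaw [([283.3, 143.1], 0.42)] [[0.531, 0.0151, 0.0]]
splash_panel [] []
vial_mid [([277.6, 264.8], 0.9)] [[0.5396, -0.0278, 0.19]]
10.4583
```

View pics/c4.png

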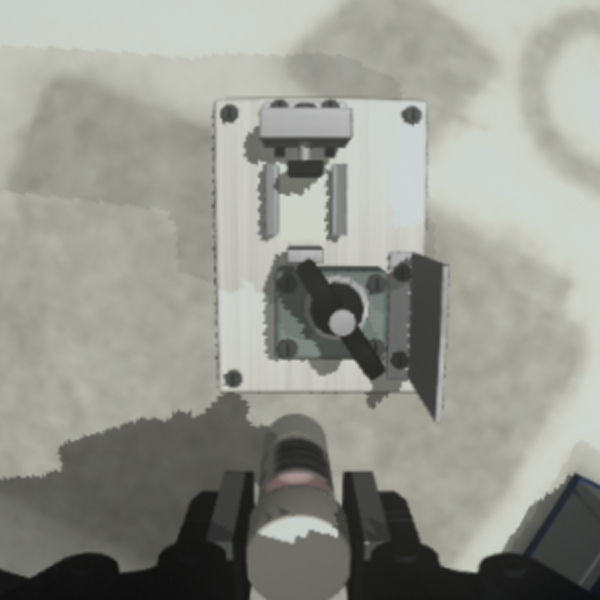

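Vial in hand. The crop shows the nest between the rails at full-picture (282,121), jaw top edge (282,144), black pad face (283,108) and knob (300,180). I'll turn these features into world positions.

```bash
python3 - <<'E'
from h import *
P=np.load('P4.npy',allow_pickle=True).item()
f=lambda u,v,z: onz('wrist',(130+u/2,20+v/2),z,P)
TL,TR,BL=f(215,101,.006),f(426,101,.006),f(218,391,.006)
print(np.round([TL,TR,BL],4),[np.degrees(np.arctan2(*(v)[1::-1])) for v in (TL-BL,TL-TR)],np.linalg.norm(TL-BL),np.linalg.norm(TL-TR))
# rail tops: inner edges (crop) 
for k,p in dict(Lt=(278,166,.016),Lb=(274,238,.016),Rt=(331,166,.016),Rb=(331,238,.016)).items(): print(k,f(*p).round(4))
for th in (107,108,109):
    t=np.radians(th);X=np.array([np.cos(t),np.sin(t)]);Y=np.array([-X[1],X[0]])
    print(th)
    K=np.array([.5510,-.0035]);
    for n,p in dict(pad=(305,176,.042),jaw=(305,248,.042),knob=(335,307,.053),TL=(215,101,.006),TR=(426,101,.006),BL=(218,391,.006),Lt=(278,166,.016),Lb=(274,238,.016),Rt=(331,166,.016),Rb=(331,238,.016)).items():
        w=f(*p)[:2]; print(n,((w-K)@X*1e3).round(1),((w-K)@Y*1e3).round(1),end=' | ')
    print('nest',(K+.041*X+.014*Y).round(4))
E
```

```text
[[ 0.4663  0.0702  0.006 ]
 [ 0.563   0.1032  0.006 ]
 [ 0.5109 -0.0681  0.006 ]] [np.float64(107.8567199469668), np.float64(-161.1887274728881)] 0.14534518491023216 0.10219657160832486
Lt [0.506  0.0478 0.016 ]
Lb [0.5147 0.0148 0.016 ]
Rt [0.5294 0.0556 0.016 ]
Rb [0.5402 0.0232 0.016 ]
107
pad 56.4 15.7 | jaw 25.1 15.0 | knob 1.2 2.0 | TL 95.3 59.4 | TR 98.5 -42.7 | BL -50.1 57.3 | Lt 62.3 28.1 | Lb 28.1 29.3 | Rt 62.8 3.4 | Rb 28.7 2.5 | nest [0.5256 0.0316]
108
pad 56.6 14.7 | jaw 25.4 14.6 | knob 1.3 2.0 | TL 96.3 57.8 | TR 97.7 -44.4 | BL -49.0 58.1 | Lt 62.8 27.0 | Lb 28.6 28.8 | Rt 62.9 2.3 | Rb 28.7 2.0 | nest [0.525  0.0312]
109
pad 56.9 13.7 | jaw 25.6 14.1 | knob 1.3 1.9 | TL 97.3 56.1 | TR 97.0 -46.1 | BL -48.0 59.0 | Lt 63.2 25.9 | Lb 29.1 28.3 | Rt 62.9 1.2 | Rb 28.8 1.5 | nest [0.5244 0.0307]
```

```bash
cat >> h.py <<'E'
TH=np.radians(108.2);X=np.array([np.cos(TH),np.sin(TH)]);Y=np.array([-X[1],X[0]])
K0=np.array([.5507,-.0056]);N0=K0+.041*X+.014*Y
E
python3 - <<'E'
from h import *
P=np.load('P4.npy',allow_pickle=True).item()
c=onz('wrist',(279,304),.2087,P);print('cap off in nest x,y',(c[:2]-np.array([.543264,-.03490564]))@np.c_[X,Y])
a=TH-np.pi/2; p=N0+.003*X; print(p)
movel([*p,.17],Q(a),speed=.2)
movel([*p,.078],Q(a),speed=.12)
print(read_ft_force(),read_eef_pos())
e=np.array(read_eef_pos())[:2]; p2=p+(p-e)
movel([*p2,.0705],Q(a),speed=.04)
print(read_ft_force(),read_eef_pos(),read_time_s())
im=snap('wrist','w5.png'); print(tips('wrist','vial'))
b=snap('scene','s5.png');d=snap('side','d5.png')
cv2.imwrite('pics/c5.png',np.hstack([cv2.resize(b[150:250,310:410,::-1],(400,400),interpolation=2),cv2.resize(d[250:350,240:340,::-1],(400,400),interpolation=2)]))
E
```

```text
cap off in nest x,y [-0.0014305   0.00063046]
[0.52365765 0.03182608]
[-0.36735407  1.17446293 -0.84204988] [0.52393029 0.0317166  0.07811917]
[-0.4898725   0.04582251 -1.0966567 ] [0.52306166 0.03180393 0.07026721] 12.2583
[([277.7, 239.6], 0.91)]
```

View pics/c5.png

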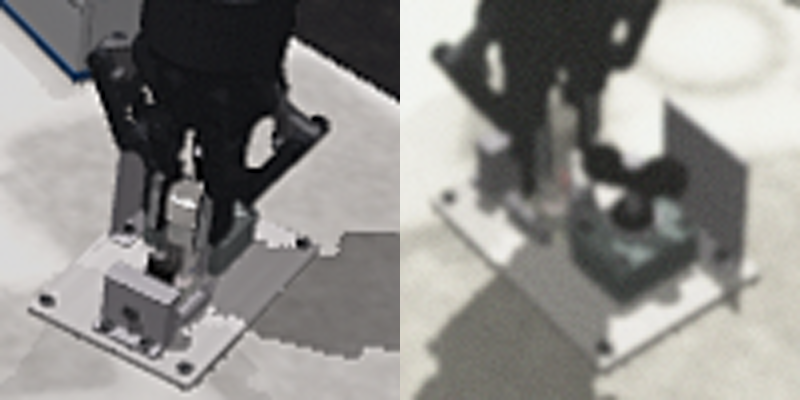

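The vial is upright between the rails, behind the backstop at crop (180,240), with its foot about 1 mm above the floor. I'll lower it, release, withdraw and check.

```bash
python3 - <<'E'
from h import *
a=TH-np.pi/2; e=np.array(read_eef_pos())
p=N0+.003*X
movel([*p,.0688],Q(a),speed=.03); print(read_ft_force(),read_eef_pos())
move_gripper(.04); 
e=read_eef_pos(); movel([e[0],e[1],.16],speed=.15)
p=K0+.02*X  # view: camera above nest/knob
move_ptp([p[0]+.019,p[1]-.067,.2],Q(a)); pause(.2)
P=camera_params('wrist'); im=snap('wrist','w6.png')
for n,z in (('vial',.006),('vial_mid',.042),('knob_grip',.065),('nest',.006),('fixture',0)):
    t=tips('wrist',n)[:1]; w=[onz('wrist',x[0],z,P) for x in t]; print(n,t,[x.round(4) for x in w],[((x[:2]-K0)@np.c_[X,Y]).round(4) for x in w])
np.save('P6.npy',P,allow_pickle=True)
print(read_time_s())
for s in range(4): # IK for knob grip, wing dir TH+.6 ; tool y perpendicular
    b=TH+.6+np.pi/2+np.pi*(s%2)
    q=inverse_kinematics([*K0,.068],Q(b)); print(np.degrees(b),None if q is None else np.round(q,2))
    if s==1: break
cv2.imwrite('pics/c6.png',cv2.resize(im[20:320,130:430,::-1],(600,600),interpolation=2))
E
```

```text
[0.4410169  0.08000722 1.76102841] [0.52418307 0.03195663 0.06921528]
vial [([269.1, 101.9], 0.84)] [array([0.5234, 0.0324, 0.006 ])] [array([0.0447, 0.0141])]
vial_mid [([269.9, 101.5], 0.72)] [array([0.5258, 0.0308, 0.042 ])] [array([0.0424, 0.0123])]
knob_grip [([284.3, 152.8], 0.96)] [array([ 0.5505, -0.0057,  0.065 ])] [array([-0.    ,  0.0002])]
nest [([270.6, 105.6], 0.68)] [array([0.5259, 0.0294, 0.006 ])] [array([0.041 , 0.0127])]
fixture [([279.8, 149.2], 0.88)] [array([ 0.5478, -0.0086,  0.    ])] [array([-0.0019,  0.0037])]
14.7833
232.57746770784937 [ 0.19  0.45 -0.3   1.95  0.19  0.76 -2.44]
412.57746770784934 [ 0.62  0.59 -0.83  1.93  0.57  0.87  0.4 ]
```

View pics/c6.png

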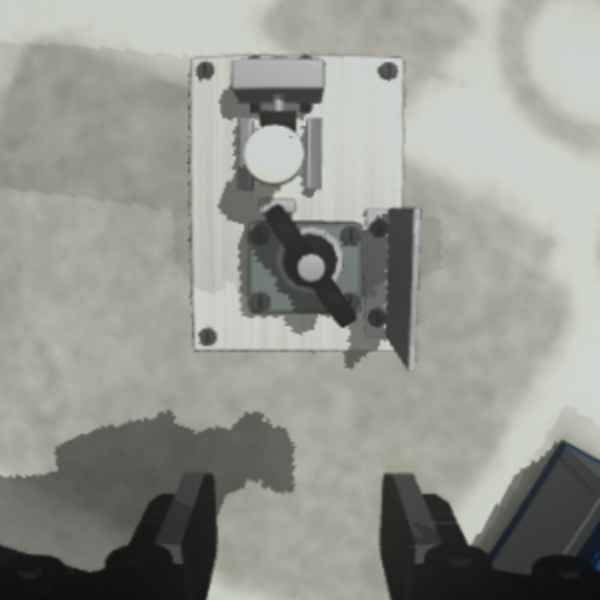

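The vial stands free in the nest, cap at crop (273,154), and the knob matches my estimate. Next I'll grip the wings, start turning and look at the torque.

```bash
python3 - <<'E'
from h import *
b=TH+.6+np.pi/2+np.pi; b0=b-2*np.pi
move_gripper(.035)
q=inverse_kinematics([*K0,.067],Q(b)); q2=inverse_kinematics([*K0,.067],Q(b-.5)); print(np.round(q,3),np.round(q2,3))
move_ptp([*K0,.13],Q(b)); movel([*K0,.068],Q(b),speed=.12)
print(read_eef_pos(),'T0',read_ft_torque(),read_ft_force())
T0=read_ft_torque()[2]
move_gripper(0,90); print('gap',read_finger_gap(),read_grasp_force(),'T',read_ft_torque(),read_ft_force(),read_time_s())
np.save('start.npy',dict(q=np.array(read_qpos()),T0=np.array(read_ft_torque())),allow_pickle=True)
q0=np.array(read_qpos()); tgt=q0.copy()
for k in range(6):
    tgt[6]+=.06; move_j(tgt.tolist())
    qq=read_qpos(); t=read_time_s()
    T=read_ft_torque();pause(.1);T2=read_ft_torque()
    print(round(tgt[6]-q0[6],2),round(qq[6]-q0[6],4),'Tz',round(T[2],4),round(T2[2],4),'F',np.round(read_ft_force(),1),'e7',round(read_effort()[6],3),round(t,2))
E
```

```text
[ 0.621  0.596 -0.833  1.933  0.576  0.868  0.403] [ 0.561  0.563 -0.753  1.936  0.512  0.843 -0.05 ]
[ 0.55138024 -0.00565354  0.06846365] T0 [0.04474187 0.00997999 0.01948466] [ 0.77151604 -0.25900669  0.35974538]
gap 0.0064667074533089315 88.24610516661778 T [ 0.11738409 -0.05401199 -0.02560996] [1.07970467 0.61257458 3.46489472] 16.5
0.06 0.0555 Tz -1.5826 -1.6259 F [-1.1  1.7  0.8] e7 1.623 16.75
0.12 0.1155 Tz -2.5991 -2.6159 F [0.2 1.5 2.4] e7 2.578 17.1
0.18 0.1755 Tz -3.5165 -3.5498 F [-1.4  2.3  4.7] e7 3.565 17.45
0.24 0.2347 Tz -4.5301 -4.5451 F [-2.3  2.5  5.3] e7 4.519 17.8
0.3 0.2912 Tz -5.556 -5.6071 F [-2.1  3.3  5.6] e7 5.559 18.15
0.36 0.3475 Tz -6.6881 -6.6678 F [-2.3  4.7  6.7] e7 6.682 18.5
```

That was the wrong sense: q7 must decrease for clockwise, so the knob was wound against its zero stop. I'll back off and turn the other way.

```bash
cat > turn.py <<'E'
from h import *
def turn(d,n):
    q0=np.load('start.npy',allow_pickle=True).item()['q']; tgt=np.array(read_qpos()); 
    try: tgt=np.load('tgt.npy')
    except OSError: pass
    out=[]
    for k in range(n):
        tgt[6]-=d; move_j(tgt.tolist()); np.save('tgt.npy',tgt)
        T=[]
        for i in range(3): T.append(read_ft_torque()[2]); pause(.03)
        out.append((q0[6]-read_qpos()[6],np.mean(T)))
        print(round(q0[6]-tgt[6],3),round(out[-1][0],4),'Tz',np.round(T,4),'F',np.round(read_ft_force(),1),'e7',round(read_effort()[6],3),'gap',round(read_finger_gap(),4),round(read_time_s(),2))
    return out
E
python3 - <<'E'
from turn import *
q0=np.load('start.npy',allow_pickle=True).item()['q'];np.save('tgt.npy',q0+np.array([0,0,0,0,0,0,.36]))
turn(.12,3); turn(.06,4)
E
```

```text
-0.24 -0.2356 Tz [-4.6292 -4.5984 -4.5799] F [-1.2  3.6  5.2] e7 4.596 gap 0.0068 18.95
-0.12 -0.1231 Tz [-2.7109 -2.7281 -2.6961] F [-1.3  2.1  5.8] e7 2.687 gap 0.0062 19.3
0.0 -0.006 Tz [-0.5073 -0.4397 -0.3707] F [-0.5  0.3  3.3] e7 0.393 gap 0.0065 19.65
0.06 0.0567 Tz [0.0656 0.0238 0.1323] F [ 0.5 -0.5  3.4] e7 -0.114 gap 0.0064 20.0
0.12 0.1183 Tz [-0.0862 -0.0244 -0.0046] F [-0.5 -0.4  4.2] e7 0.016 gap 0.0064 20.35
0.18 0.1787 Tz [-0.1275 -0.0725 -0.0562] F [-1.   0.8  4. ] e7 0.063 gap 0.0064 20.7
0.24 0.2387 Tz [-0.1106 -0.1198 -0.0986] F [-1.3  0.   3.6] e7 0.074 gap 0.0068 21.05
```

```bash
python3 - <<'E'
from turn import *
turn(.12,2); turn(.02,3); turn(.01,4)
E
```

```text
0.36 0.3576 Tz [-0.2862 -0.2128 -0.2317] F [-1.7  0.8  5.5] e7 0.188 gap 0.0064 21.4
0.48 0.4762 Tz [-0.2285 -0.2049 -0.2332] F [-2.2 -0.   5.6] e7 0.247 gap 0.0064 21.75
0.5 0.495 Tz [0.1071 0.0396 0.0678] F [-1.1  0.   5.7] e7 -0.1 gap 0.0063 22.1
0.52 0.5149 Tz [0.1048 0.0933 0.1085] F [-2.3  0.3  4.6] e7 -0.121 gap 0.0067 22.45
0.54 0.5349 Tz [0.1174 0.1352 0.0992] F [-1.7  0.2  5.4] e7 -0.127 gap 0.0067 22.8
0.55 0.5448 Tz [0.1869 0.1282 0.1368] F [-1.8 -0.6  4.9] e7 -0.166 gap 0.0067 23.15
0.56 0.5548 Tz [0.1528 0.1289 0.1734] F [-1.3 -0.3  5.5] e7 -0.162 gap 0.0064 23.5
0.57 0.5648 Tz [0.1767 0.1609 0.151 ] F [-2.1 -0.4  5.4] e7 -0.162 gap 0.0065 23.85
0.58 0.5748 Tz [0.0964 0.1574 0.1381] F [-2.4  0.5  4.8] e7 -0.162 gap 0.0061 24.2
```

```bash
cat > fine.py <<'E'
from h import *
def fine(d,n,stop):
    q0=np.load('start.npy',allow_pickle=True).item()['q']; tgt=np.load('tgt.npy')
    for k in range(n):
        tgt[6]-=d; move_j(tgt.tolist()); np.save('tgt.npy',tgt)
        e=[];T=[]
        for i in range(3): e.append(read_effort()[6]);T.append(read_ft_torque()[2]);pause(.02)
        print(round(q0[6]-tgt[6],3),round(q0[6]-read_qpos()[6],4),'Tz',round(np.mean(T),3),'e7',np.round(e,3),round(read_time_s(),2))
        if np.mean(e)<stop: break
E
python3 - <<'E'
from fine import *
fine(.02,15,-.23)
E
```

```text
0.6 0.595 Tz 0.112 e7 [-0.125 -0.122 -0.121] 24.5
0.62 0.6149 Tz 0.136 e7 [-0.13  -0.128 -0.127] 24.8
0.64 0.6349 Tz 0.1 e7 [-0.13  -0.127 -0.126] 25.1
0.66 0.6549 Tz 0.096 e7 [-0.13  -0.127 -0.127] 25.4
0.68 0.6749 Tz 0.135 e7 [-0.13  -0.127 -0.127] 25.7
0.7 0.6949 Tz 0.118 e7 [-0.13  -0.127 -0.127] 26.0
0.72 0.7149 Tz 0.123 e7 [-0.13  -0.127 -0.127] 26.3
0.74 0.7349 Tz 0.138 e7 [-0.13  -0.127 -0.127] 26.6
0.76 0.7549 Tz 0.146 e7 [-0.13  -0.127 -0.127] 26.9
0.78 0.7749 Tz 0.142 e7 [-0.13  -0.128 -0.127] 27.2
0.8 0.7949 Tz 0.113 e7 [-0.13  -0.127 -0.127] 27.5
0.82 0.8149 Tz 0.143 e7 [-0.13  -0.128 -0.127] 27.8
0.84 0.8349 Tz 0.118 e7 [-0.13  -0.128 -0.127] 28.1
0.86 0.8549 Tz 0.153 e7 [-0.13  -0.128 -0.127] 28.4
0.88 0.8749 Tz 0.106 e7 [-0.13  -0.128 -0.127] 28.7
```

```bash
python3 - <<'E'
from fine import *
fine(.02,9,-.165)
b=snap('scene');d=snap('side')
cv2.imwrite('pics/c7.png',np.hstack([cv2.resize(b[150:250,310:410,::-1],(400,400),interpolation=2),cv2.resize(d[250:350,240:340,::-1],(400,400),interpolation=2)]))
E
```

```text
0.9 0.8949 Tz 0.111 e7 [-0.13  -0.128 -0.127] 29.0
0.92 0.9149 Tz 0.161 e7 [-0.131 -0.128 -0.127] 29.3
0.94 0.9349 Tz 0.108 e7 [-0.131 -0.128 -0.127] 29.6
0.96 0.9549 Tz 0.119 e7 [-0.131 -0.128 -0.127] 29.9
0.98 0.9749 Tz 0.124 e7 [-0.131 -0.128 -0.127] 30.2
1.0 0.9949 Tz 0.104 e7 [-0.131 -0.128 -0.127] 30.5
1.02 1.0149 Tz 0.119 e7 [-0.135 -0.132 -0.131] 30.8
1.04 1.0349 Tz 0.141 e7 [-0.147 -0.144 -0.143] 31.1
1.06 1.0548 Tz 0.113 e7 [-0.159 -0.157 -0.156] 31.4
```

View pics/c7.png

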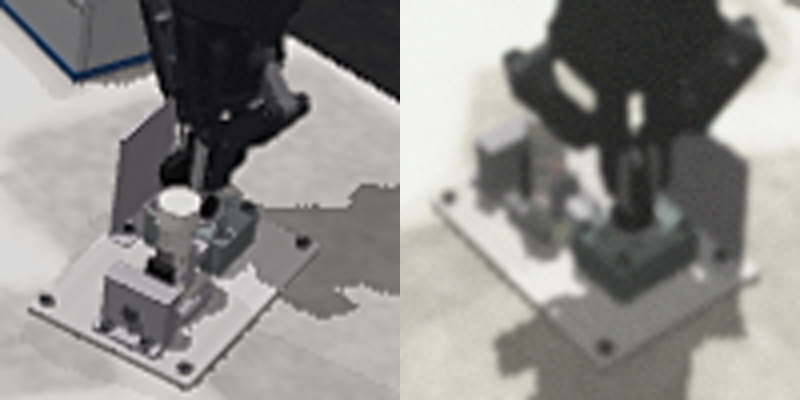

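The torque bites cleanly at about 1.015 rad, with the expected slope. The picture shows the vial upright against the pad, cap at crop (180,200). I'll go on to about 0.2 rad past the bite.

```bash
python3 - <<'E'
from fine import *
fine(.02,8,-.262)
E
```

```text
1.08 1.0748 Tz 0.153 e7 [-0.172 -0.169 -0.168] 31.8
1.1 1.0947 Tz 0.198 e7 [-0.185 -0.182 -0.181] 32.1
1.12 1.1147 Tz 0.199 e7 [-0.197 -0.195 -0.194] 32.4
1.14 1.1347 Tz 0.198 e7 [-0.21  -0.207 -0.206] 32.7
1.16 1.1546 Tz 0.18 e7 [-0.223 -0.22  -0.219] 33.0
1.18 1.1746 Tz 0.189 e7 [-0.236 -0.233 -0.232] 33.3
1.2 1.1945 Tz 0.244 e7 [-0.248 -0.246 -0.244] 33.6
1.22 1.2145 Tz 0.228 e7 [-0.261 -0.258 -0.257] 33.9
```

```bash
python3 - <<'E'
from h import *
move_gripper(.024); print(read_finger_gap(),read_ft_torque()[2],read_ft_force())
e=read_eef_pos(); movel([e[0],e[1],.20],speed=.12)
p=K0+.02*X
move_ptp([p[0]+.019,p[1]-.067,.2],Q(TH-np.pi/2)); pause(.2)
P=camera_params('wrist'); im=snap('wrist','w8.png')
for n,z in (('vial_mid',.042),('knob_grip',.065)):
    t=tips('wrist',n)[:1]; print(n,t,[((onz('wrist',x[0],z,P)[:2]-K0)@np.c_[X,Y]).round(4) for x in t])
print(read_time_s(),read_ft_force())
cv2.imwrite('pics/c8.png',cv2.resize(im[20:320,130:430,::-1],(600,600),interpolation=2))
E
```

```text
0.02379551576229072 0.013773453426376548 [0.07104901 0.21924446 0.13845968]
vial_mid [([269.1, 89.8], 0.9)] [array([0.0514, 0.0118])]
knob_grip [([282.5, 152.6], 0.79)] [array([-0.0012,  0.0006])]
36.4667 [-1.58705306 -0.41630213  0.40843644]
```

View pics/c8.png

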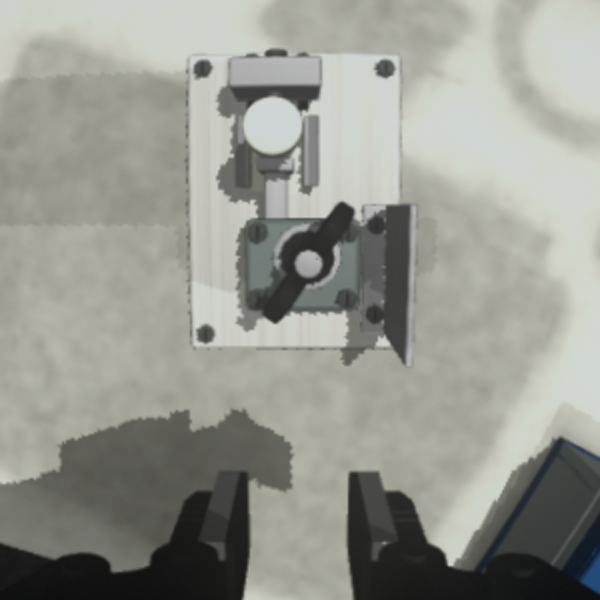

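The vial stands upright between jaw and pad, cap at crop (273,125). The knob is left turned and the hand is clear, so I'm handing in.

```bash
python3 -c "
from bench import *
print(sign_off())"
```

```text
the job is handed in; nothing more can be done
None
```

I stood the vial in the nest and turned the knob about 0.2 rad past the felt bite, which puts the jaw at roughly 9–10 N by torque. The hand was withdrawn and the job handed in at about 36 s; I first turned the knob the wrong way against its stop and backed off with no sign of harm, and the hand-in call gave no verdict.

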